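# Set out the work-up tray for a spun sample

## Robot

A 6-joint arm with a two-finger parallel gripper is mounted at the origin on the work surface; the furniture and walls round the work are solid. World frame = base frame: x ahead of the robot, y to its left, z up, the work surface at z = 0. Lengths are in m, angles in rad, forces in N, time in s.
With the tool pointing down it reaches from about 0.35 to 0.975 m from the base axis. Payload 4.9 kg.
Tool frame: the origin (TCP) lies at the very end of the fingers, on their centre line; the grasp point (between the pads) lies ctrl.grip_point_offset behind it (ctrl.grip_point_offset is the distance from the TCP to the grasp point, in m); z points along the fingers, y is the direction in which the jaws open and shut (so a half turn about z gives the same grasp; the last joint's range is limited). The gripper opens to 85 mm and grips with 20 to 120 N. Pads are 22 mm wide; open, the fingers measure 114 mm over their backs; the gripper's body (76 mm by 85 mm) begins 54 mm behind the grasp point. The pads swing forward as they close: fully open they stand 13 mm farther back than shut.
Start: joints at [-1.46, 0.053, 1.613, -0, 1.476, -0.119], TCP at [0.142, -0.609, 0.231] pointing down, gripper open.
Joint ranges: [-3.01, 3.01], [-1.01, 2.22], [0.06, 2.58], [-1.02, 4.17], [0.09, 2.62], [-3.14, 3.14]. Speed limits (rad/s): [2.57, 2.57, 3.14, 3.14, 3.14, 3.14].

## Interface

Orientations are given as a rotation vector (axis times angle).
In Python, from station import ctrl gives the robot as it stands. The module is installed in compiled form; this text tells all that it offers.
- The arm moves only by the shell command python3 -m creep 'ROWS' [FORCE]. ROWS is JSON, a list of rows, each a list of 5 numbers: the closure in counts, from 0 (fully open) to 255 (shut), then the shift along the tool's x, y, z in mm, then the turn about the tool's z in rad. A call has 1 to 12 rows; each row is the pose to reach, as a shift and turn from the pose commanded when the call began, along the tool's axes at that moment; what a row does not reach only later rows make up. A row lasts 1/12 s, in which the tool goes at most 41.7 mm and 7.16 degrees, less where a joint would pass 70% of its speed; a pose out of reach is approached as far as the arm can. A call with a gripper value outside its range is refused whole. The fingers move at their own pace and stop on an object; FORCE is the grip in N (left out, the last holds). Time passes only in rows, so rows that repeat a pose let the fingers close. It gives the time, the measured TCP pose, the force and the opening at its end, in the units of the state.
- ctrl.get_obs(): the state, without advancing time (a new reading comes with each control period).
- ctrl.get_image(name): name is "side" or "top"; returns the picture (400x640x3 uint8, red, green, blue); there is no depth.
- ctrl.calibration(name): a dict with "fx", "fy", "cx", "cy" (pixels), "R" (3x3) and "t" (3): a world point X has camera coordinates R X + t. Camera axes: x right, y down, z forward; pixel columns grow to the right and rows downward; lengths in m; the calibration is good to about 2 mm. A picture is of the moment at which its call begins. calibration takes no time and is no camera call.
- ctrl.finish_job(): hands the job in, once; it reports no verdict.
Trained networks look in the newest picture that a camera, given by its name, has taken for a name from the list of things; names that differ only in an ending like _2 or _b are one class to them, and where a whole thing is asked for, a point or a joint stands for the part that bears it (a point fixed in the world has none). Each returns a list of dicts, best first, with "conf" (0 to 1); they miss things now and then, are a little off and sometimes report something else, mostly with a low value. They report only what shows in the picture. A call takes as long as a camera call. They do not tell look-alikes from the thing itself.
- ctrl.boxes_of(camera, label): "rect" ([left, top, width, height] in pixels, round what is visible of it).
- ctrl.outline_of(camera, label): "mask" (400x640 bool, what is visible of it) and "rect" ([left, top, width, height] in pixels, round what is visible of it).
The state is a dict: "t": time; "q": joint angles; "dq": joint speeds; "effort": joint torques, N m; "tool_pos": TCP position; "tool_rot": TCP orientation; "contact_force": force on the tool from outside, world axes, zero at the start; "wrist_torque": the same for the moment, N m; "opening": finger opening in m.
Only numpy, scipy, OpenCV 4.12 (cv2) and the standard library are available. Lean on these libraries where they do the work, as an engineer would, in place of code of your own. Each camera call takes 0.05 s, during which the arm holds its last target. There are 200 camera calls.

## Task

Set out the white tray for working up the sample that has just been spun. Along its back row stand the orange-lidded specimen cup in the left place, the bucket of red-capped tubes in the right place (lift it straight up by its bar off the rotor's pivots, so that it does not catch, and keep it upright all the way) and the amber stain bottle in the middle, between the two; lay the test-kit carton in front of the bottle, lengthwise along the tray and centred from left to right in the wide front place, and put the timer on top of the middle of the carton. Leave the white-lidded cup and the bucket of blue-capped tubes where they are.

Things in the scene. Friction and masses are not known exactly. Their poses are not given: they have to be found in the camera images.
- tray: White low-rimmed tray, 208 (x) x 300 (y) x 33 mm, fixed; origin: centre of its underside, on the table; x points away from the robot (back), y left, z up. Floor 26 mm up, grey rim 33, grey ribs 31. Back row: three places 85 (x) x 95 (y) mm centred at x = +0.0575, y = +0.098 (left), 0 (middle), -0.098 (right). Front: one wide place 112 (x) x 292 (y) mm centred at x = -0.044, y = 0.
- rotor: Aluminium two-place swing-out rotor on a dark round stand (128 mm), fixed, 103 (x) x 200 (y) x 134 mm; origin: centre of the underside. A bucket hangs at y = +0.075 and at y = -0.075, each on two inward trunnion pins (8 mm thick, along x, 110 mm up). The arms beside it reach 117 mm up. A bucket comes off straight up; its foot is clear after 80 mm.
- red_bucket_bar (a point): Centre of the grip bar of the bucket with three RED-capped tubes: aluminium cup 53 mm across, 0.34 kg, rigid grey bail; hangs loose in one rotor place, can swing about the pins (axis along the bar). Bar 76 mm long (x), 12 thick (y, gripped across), 20 high (z); its centre is 128 mm above the flat foot, 62 above the pins, 33 above the tube caps. Ears reach 39 mm out along x.
- blue_bucket_bar (a point): The same point on the other bucket, alike but with three BLUE-capped tubes; it stays hanging in the rotor, the top of its bar 182 mm above the table.
- cup_center (a point): Centre, half-way up, of the specimen cup with the ORANGE-RED lid: round, 75 mm high, lid 66 mm across (from 59 to 75 mm up), foot 60 mm across, 60 g; z up. Starts upright on the blue board (top 21 mm above the table).
- white_cup_center (a point): Centre of the specimen cup with the WHITE lid, otherwise of the same shape; it stays on the blue board.
- stain_center (a point): Centre, half-way up, of the amber stain bottle with the yellow cap: round, 84 mm high, body 37 mm across up to about 55 mm, cap 24 mm across from 69 mm up, 85 g; z up. Starts upright on the blue board.
- kit_center (a point): Centre of the blue-and-white test-kit carton lying flat on the blue board: 62 (x) by 112 (y) by 21 mm (z), 55 g. Either end may point left on the tray.
- timer_center (a point): Centre of the white countdown timer with grey and red keys, lying flat on the blue board: 58 (x) by 66 (y) by 19 mm (z, the keys are the top 3 mm), 45 g.
Things that resemble listed ones, but are neither listed nor needed, are in the scene too. What is shaped like the part that bears kit_center but yellow is not meant.

How it is judged:
At the end, for the whole second after the job is handed in: All flat and at rest, off centre in x and y at most: cup 15, 20 mm (back left), bottle 26, 29 (back middle), red-capped bucket 19, 23 (back right); carton 27 in x, 25 in y (front), turned under 0.22 rad; timer on the carton, centres within 15 mm; heights within 5 mm, tilts under 0.09 rad (x of cup_center in the frame of tray between 0.0425 and 0.0725 m and y of cup_center in the frame of tray between 0.078 and 0.118 m and z of cup_center in the frame of tray between 0.0585 and 0.0685 m and angle between each of cup_center, stain_center, red_bucket_bar, kit_center, timer_center's own z axis and vertical below 0.09 rad and linear speed of each of cup, stain, red_bucket, kit, timer below 0.02 m/s and x of stain_center in the frame of tray between 0.0315 and 0.0835 m and y of stain_center in the frame of tray between -0.029 and 0.029 m and z of stain_center in the frame of tray between 0.063 and 0.073 m and x of red_bucket_bar in the frame of tray between 0.0385 and 0.0765 m and y of red_bucket_bar in the frame of tray between -0.121 and -0.075 m and z of red_bucket_bar in the frame of tray between 0.149 and 0.159 m and x of kit_center in the frame of tray between -0.071 and -0.017 m and y of kit_center in the frame of tray between -0.025 and 0.025 m and z of kit_center in the frame of tray between 0.0315 and 0.0415 m and angle between the y axis of kit_center and the y axis of tray, either way round below 0.22 rad and z of timer_center in the frame of tray between 0.0515 and 0.0615 m and horizontal distance between timer_center and kit_center below 0.015 m); the robot touches nothing.
It fails at once if the bucket of red-capped tubes tips by more than 20 degrees (angle between red_bucket_bar's own z axis and vertical above 0.35 rad).
It fails at once if the bucket of blue-capped tubes is moved from its place (30 mm) (distance of blue_bucket_bar from where it was at the start of the episode above 0.03 m).
It fails at once if the white-lidded cup is moved from its place (30 mm) (distance of white_cup_center from where it was at the start of the episode above 0.03 m).
It also fails if it takes over 144 s, if anything falls off the work surface, if the arm or the gripper's body presses on something with over 40 N, if the wrist force passes 120 N, or if a joint passes its speed limit or range.

## Working session

There is one attempt and no reset: what is moved stays moved. The work goes in short steps, Python scripts to look and compute and a shell command to move; the robot and the scene stay as the last step left them, time stands still between calls to the robot, and variables do not carry over. Pictures are saved under pics/ and viewed, about 12 in all and at most 16, crops included, and the job is handed in when it is done.

```bash
ls; mkdir -p pics; python3 - <<'E'
from station import ctrl
import cv2,numpy as np
print(ctrl.grip_point_offset)
o=ctrl.get_obs()
for k in o: print(k,np.round(o[k],3))
for n in("side","top"):
    im=ctrl.get_image(n); cv2.imwrite(f"pics/{n}0.png",im[:,:,::-1])
    c=ctrl.calibration(n); print(n,{k:np.round(v,3).tolist() for k,v in c.items()}, (-np.array(c["R"]).T@c["t"]).round(3))
E
```

```text
pics
0.0187
t 0.0
q [-1.46   0.053  1.614 -0.     1.476 -0.119]
dq [-0.001 -0.     0.     0.    -0.001  0.   ]
effort [ 1.0000e-03 -3.9368e+01 -3.7017e+01 -0.0000e+00  7.0000e-03 -0.0000e+00]
tool_pos [ 0.142 -0.608  0.23 ]
tool_rot [-3.119 -0.36  -0.   ]
contact_force [-0.174 -0.751  0.213]
wrist_torque [0.007 0.013 0.002]
opening 0.085
side {'fx': 417.548, 'fy': 417.548, 'cx': 310.837, 'cy': 196.951, 'R': [[0.953, -0.303, -0.007], [-0.211, -0.647, -0.732], [0.218, 0.699, -0.681]], 't': [-0.535, 0.221, 0.988]} [ 0.341 -0.71   0.832]
top {'fx': 404.123, 'fy': 404.123, 'cx': 318.062, 'cy': 190.065, 'R': [[-0.029, -0.999, -0.013], [-0.996, 0.03, -0.08], [0.08, 0.011, -0.997]], 't': [0.044, 0.554, 1.115]} [0.464 0.015 1.156]
```

View pics/top0.png

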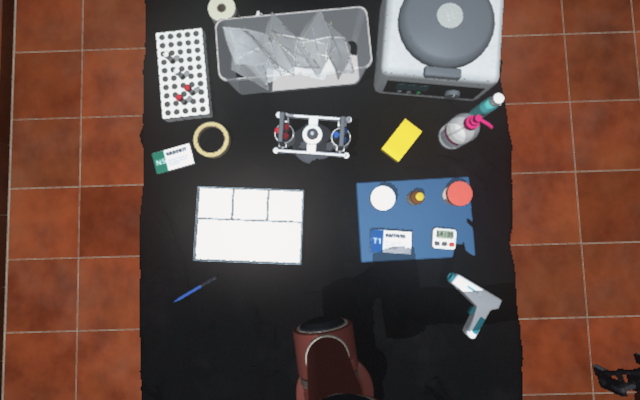

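View pics/side0.png

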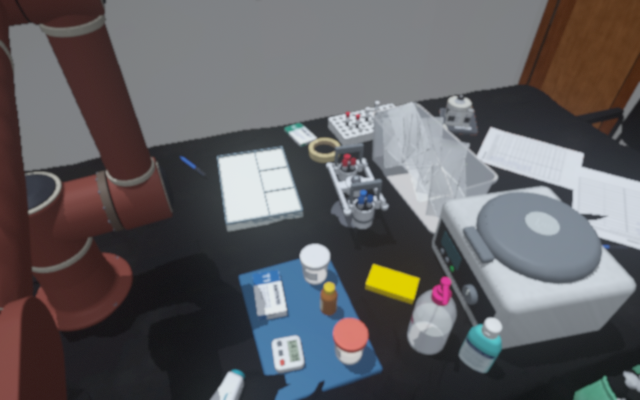

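The top view shows the tray at about (249,225), the rotor at (313,135) with the red bucket on its left (284,133) and the blue on its right, and the board on the right. On the board are the white cup (383,197), bottle (417,197), orange cup (459,193), kit (391,241) and timer (445,238). The side view agrees. I'll fit silhouettes of known size to the network masks.

```bash
cat > h.py <<'E'
from station import ctrl
import cv2,numpy as np
from scipy.optimize import minimize
C={n:{k:np.array(v) for k,v in ctrl.calibration(n).items()} for n in("side","top")}
def proj(n,P):
    c=C[n]; p=np.atleast_2d(P)@c["R"].T+c["t"]
    return np.c_[c["fx"]*p[:,0]/p[:,2]+c["cx"],c["fy"]*p[:,1]/p[:,2]+c["cy"]]
def ray(n,uv,z):
    c=C[n]; o=-c["R"].T@c["t"]; d=c["R"].T@np.array([(uv[0]-c["cx"])/c["fx"],(uv[1]-c["cy"])/c["fy"],1])
    return (o+d*(z-o[2])/d[2])[:2]
def box(lx,ly,z0,z1): return np.array([[x,y,z] for x in(-lx/2,lx/2) for y in(-ly/2,ly/2) for z in(z0,z1)])
def rings(L): 
    a=np.linspace(0,2*np.pi,24,endpoint=False)
    return [np.r_[[[d/2*np.cos(t),d/2*np.sin(t),z] for d,z in s for t in a]] for s in L]
def place(pts,p):
    c,s=np.cos(p[2]),np.sin(p[2]); return pts@np.array([[c,s,0],[-s,c,0],[0,0,1]])+[p[0],p[1],0]
def sil(n,parts,p):
    S=4; m=np.zeros((400*S,640*S),np.uint8)
    for q in parts:
        h=cv2.convexHull(((proj(n,place(q,p))+.5)*S*16).astype(np.float32)).astype(np.int32)
        cv2.fillConvexPoly(m,h,255,shift=4)
    return cv2.resize(m,(640,400),interpolation=cv2.INTER_AREA)/255.
def fit(masks,parts,p0,yaw=True):
    def f(v):
        p=[p0[0]+v[0]/100,p0[1]+v[1]/100,p0[2]+(v[2]/10 if yaw else 0)]; e=0
        for n,m in masks.items():
            s=sil(n,parts,p); e+=np.abs(s-m).sum()/m.sum()
        return e
    k=3 if yaw else 2
    r=minimize(f,np.zeros(k),method="Nelder-Mead",options=dict(initial_simplex=np.r_[[np.zeros(k)],np.eye(k)],xatol=.02,fatol=1e-4,maxiter=90))
    v=list(r.x)+[0]*(3-k)
    return np.array([p0[0]+v[0]/100,p0[1]+v[1]/100,p0[2]+v[2]/10]),r.fun
B=.021
CUP=lambda z:rings([[(.060,z),(.063,z+.059)],[(.066,z+.059),(.066,z+.075)]])
STAIN=lambda z:rings([[(.037,z),(.037,z+.055)],[(.037,z+.055),(.024,z+.069)],[(.024,z+.069),(.024,z+.084)]])
KIT=lambda z:[box(.062,.112,z,z+.021)]
TIMER=lambda z:[box(.058,.066,z,z+.019)]
TRAY=[box(.208,.300,0,.033)]
def masks(label,near=None):
    out={}
    for n in("side","top"):
        r=ctrl.outline_of(n,label)
        for d in r[:3]: print(label,n,round(d["conf"],2),np.round(d["rect"],0).tolist())
        if near is not None: # choose closest to predicted pixel
            u=proj(n,near)[0]; r=[d for d in r if np.hypot(d["rect"][0]+d["rect"][2]/2-u[0],d["rect"][1]+d["rect"][3]/2-u[1])<25]
        if r: out[n]=r[0]["mask"].astype(float)
    return out
def snap(tag):
    for n in("side","top"): cv2.imwrite(f"pics/{n}{tag}.png",ctrl.get_image(n)[:,:,::-1])
E
python3 - <<'E'
from h import *
snap("1")
for lab,parts,uv,z,yaw in [("tray",TRAY,(249,225),.03,1),("cup_center",CUP(B),(459,193),.09,0),("stain_center",STAIN(B),(417,197),.09,0),("kit_center",KIT(B),(391,241),.04,1),("timer_center",TIMER(B),(445,238),.04,1),("white_cup_center",CUP(B),(383,197),.09,0)]:
    p=ray("top",uv,z); m=masks(lab,[*p,z])
    print("  ",lab,"init",p.round(3),"both",*fit(m,parts,[*p,0.],yaw), *[(n,fit({n:m[n]},parts,[*p,0.],yaw)) for n in m])
for l in("red_bucket_bar","rotor"): masks(l)
for uv in[(284,133),(342,137),(313,135)]: print(ray("top",uv,.17))
ov=cv2.imread("pics/top1.png")[95:175,250:370]
sv=cv2.imread("pics/side1.png")[130:240,310:400]
cv2.imwrite("pics/rot.png",np.hstack([cv2.resize(ov,(480,320),interpolation=3),cv2.resize(sv,(262,320),interpolation=3)]))
E
```

```text
tray side 0.96 [215.0, 146.0, 86.0, 87.0]
tray top 0.57 [194.0, 186.0, 110.0, 82.0]
   tray init [0.463 0.222] both [ 0.46317351  0.2254762  -0.06044916] 0.08866820596092811 ('side', (array([ 0.46480573,  0.2319917 , -0.0647787 ]), np.float64(0.02752476949859228))) ('top', (array([ 0.4626445 ,  0.22257775, -0.06206063]), np.float64(0.0192052319998055)))
cup_center side 0.89 [335.0, 321.0, 37.0, 42.0]
cup_center top 0.9 [443.0, 180.0, 33.0, 25.0]
   cup_center init [ 0.531 -0.344] both [ 0.52967973 -0.34264755  0.        ] 0.29594507588108376 ('side', (array([ 0.53330535, -0.33730628,  0.        ]), np.float64(0.1374189843301337))) ('top', (array([ 0.52889415, -0.34469305,  0.        ]), np.float64(0.12290263113792527)))
stain_center side 0.84 [317.0, 282.0, 22.0, 33.0]
stain_center top 0.73 [403.0, 190.0, 19.0, 16.0]
   stain_center init [ 0.523 -0.233] both [ 0.52427931 -0.23702138  0.        ] 0.2333492562488003 ('side', (array([ 0.52647173, -0.23233933,  0.        ]), np.float64(0.09496942863166771))) ('top', (array([ 0.52348614, -0.2369007 ,  0.        ]), np.float64(0.0896302799
[... 872 characters left out ...]
p_center side 0.71 [302.0, 243.0, 26.0, 42.0]
white_cup_center side 0.54 [334.0, 141.0, 28.0, 44.0]
white_cup_center top 0.83 [366.0, 187.0, 26.0, 26.0]
   white_cup_center init [ 0.526 -0.144] both [ 0.52382115 -0.14106718  0.        ] 0.26895124803185494 ('side', (array([ 0.52575895, -0.13689632,  0.        ]), np.float64(0.0835938925725409))) ('top', (array([ 0.52366342, -0.14299407,  0.        ]), np.float64(0.10483022477283596)))
red_bucket_bar side 0.85 [336.0, 142.0, 23.0, 40.0]
red_bucket_bar top 0.75 [274.0, 112.0, 24.0, 37.0]
rotor side 0.76 [327.0, 159.0, 60.0, 67.0]
rotor top 0.75 [275.0, 113.0, 76.0, 49.0]
[0.6875175  0.10614113]
[ 0.67292615 -0.03711619]
[0.68021204 0.03441635]
```

View pics/rot.png

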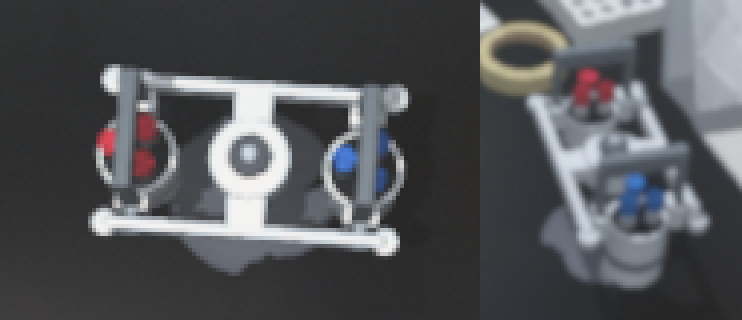

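The red bucket's bar runs between crop (128,68) and (121,188), which is top-image pixels (282,112) to (280.3,142). It hangs upright. The two cameras differ by about 5 mm in y, so I'll take the joint fits and check against the gripper. The order is kit, timer, cup, bottle, bucket.

```bash
cat > go.py <<'E'
import sys,numpy as np
from station import ctrl
from scipy.spatial.transform import Rotation as Ro
TR=np.array([.4633,.2255]);TY=-.063
def tray(x,y): 
    c,s=np.cos(TY),np.sin(TY); return TR+[c*x-s*y,s*x+c*y]
def go(x,y,z,psi):
    o=ctrl.get_obs();R=Ro.from_rotvec(o["tool_rot"]).as_matrix()
    s=R.T@(np.array([x,y,z])-o["tool_pos"])*1000
    w=np.arctan2(R[1,0],R[0,0]); d=-(psi-w); d=(d+np.pi)%(2*np.pi)-np.pi
    print("pos",np.round(o["tool_pos"],4),"yaw",round(w,3),"tilt",np.round(R[2,2],4),"open",o["opening"],"F",np.round(o["contact_force"],1),"t",o["t"])
    print(" -> shift",s.round(0),"turn",round(d,3))
if __name__=="__main__": go(*map(float,sys.argv[1:]))
E
python3 go.py .4075 -.165 .16 1.46
python3 - <<'E'
from h import *
a,b=ray("top",(282,112),.182),ray("top",(280.3,142),.182); print("bar",a,b,(a+b)/2,np.arctan2(*(a-b)[::-1]))
print("blue bar",ray("top",(342.8,131.5),.182))
l,r=ray("top",(277.5,114.5),.117),ray("top",(349.3,119.5),.117);print("arm",l,r,np.arctan2(-(l-r)[0],(l-r)[1]))
u=proj("side",[*(a+b)/2,.172]);print("bar in side",u)
from go import tray
print([tray(*p).round(4) for p in[(-.044,0),(.0575,.098),(.0575,0),(.0575,-.098)]])
E
```

```text
pos [ 0.1423 -0.6085  0.2313] yaw 0.23 tilt -1.0 open 0.08528577746235201 F [-0.3 -0.6 -0.9] t 1.0
 -> shift [ 359. -371.   71.] turn -1.23
bar [0.73734027 0.10879968] [0.66275989 0.11458104] [0.70005008 0.11169036] -0.07736379877031083
blue bar [ 0.68394122 -0.03888854]
arm [0.74931529 0.12698649] [ 0.72992452 -0.06055412] -0.10302894622842228
bar in side [[347.76071827 149.71600881]]
[array([0.4194, 0.2283]), array([0.5269, 0.3197]), array([0.5207, 0.2219]), array([0.5145, 0.1241])]
```

```bash
python3 -m creep '[[0,180,-185,20,-0.6],[0,359,-371,71,-1.23],[0,359,-371,71,-1.23],[0,359,-371,71,-1.23],[0,359,-371,71,-1.23],[0,359,-371,71,-1.23],[0,359,-371,71,-1.23],[0,359,-371,71,-1.23],[0,359,-371,71,-1.23],[0,359,-371,71,-1.23],[0,359,-371,71,-1.23],[0,359,-371,71,-1.23]]' 30; python3 go.py .4075 -.165 .09 1.46
```

```text
t: 2.0
tool_pos: [0.3973, -0.1817, 0.1635]
tool_rot: [2.34, 2.094, 0.001]
contact_force: [0.5, -0.0, -0.5]
opening: 0.0853
pos [ 0.3973 -0.1817  0.1635] yaw 1.46 tilt -1.0 open 0.08534213302169552 F [ 0.5 -0.  -0.5] t 2.0
 -> shift [18.  8. 73.] turn -0.0
```

```bash
python3 -m creep '[[0,18,8,35,0],[0,18,8,73,0],[0,18,8,73,0],[0,18,8,73,0],[0,18,8,73,0]]'; python3 go.py .4075 -.165 .03 1.46; python3 - <<'E'
from h import *
snap("2")
a=cv2.imread("pics/side2.png")[200:390,190:390]; b=cv2.imread("pics/top2.png")[170:280,340:500]
cv2.imwrite("pics/v2.png",np.hstack([cv2.resize(a,(400,380)),cv2.resize(b,(400,380))]))
o=ctrl.get_obs(); print(proj("side",o["tool_pos"]),proj("top",o["tool_pos"]))
E
```

```text
t: 2.42
tool_pos: [0.4072, -0.1675, 0.092]
tool_rot: [2.341, 2.093, 0.001]
contact_force: [0.7, -0.0, -0.4]
opening: 0.0855
pos [ 0.4072 -0.1675  0.092 ] yaw 1.459 tilt -1.0 open 0.08549860999732938 F [ 0.7 -0.  -0.4] t 2.4167
 -> shift [ 3. -0. 62.] turn -0.001
[[266.36094467 278.90790928]] [[394.39335752 241.87573524]]
```

View pics/v2.png

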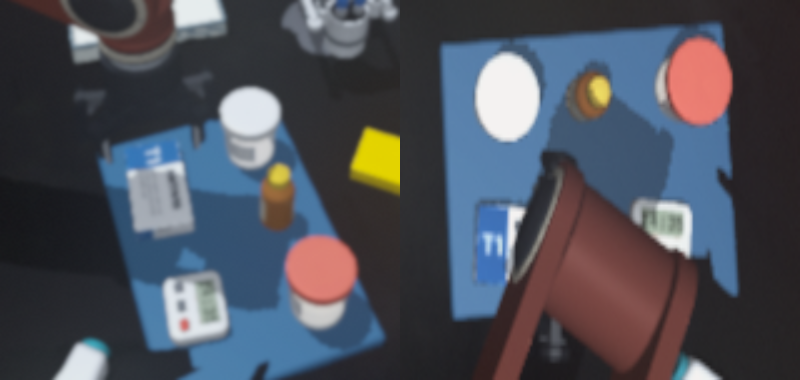

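The side crop shows the open fingers at (243,275) and (288,266), straddling the carton's lengthwise middle and matching the projected tool. I'll descend and grip.

```bash
python3 -m creep '[[0,4,0,30,0],[0,4,0,55,0],[0,4,0,64,0],[0,4,0,69,0],[0,4,0,69,0],[255,4,0,69,0],[255,4,0,69,0],[255,4,0,69,0],[255,4,0,69,0],[255,4,0,69,0],[255,4,0,69,0],[255,4,0,69,0]]' 30; python3 go.py .4075 -.165 .15 1.46
```

```text
t: 3.52
tool_pos: [0.4085, -0.1636, 0.0233]
tool_rot: [2.339, 2.093, 0.001]
contact_force: [-0.9, -0.2, 6.4]
opening: 0.062
pos [ 0.4085 -0.1636  0.0233] yaw 1.46 tilt -1.0 open 0.06196245577546124 F [-0.9 -0.2  6.4] t 3.5167
 -> shift [  -2.   -0. -127.] turn -0.0
```

```bash
python3 -m creep '[[255,0,0,-15,0],[255,0,0,-45,0],[255,0,0,-85,0],[255,0,0,-110,0],[255,0,0,-110,0],[255,0,0,-110,0]]'; python3 go.py .4194 .2283 .15 1.508
```

```text
t: 4.02
tool_pos: [0.4083, -0.1632, 0.1336]
tool_rot: [2.338, 2.092, 0.002]
contact_force: [-0.3, -0.6, -0.2]
opening: 0.0617
pos [ 0.4083 -0.1632  0.1336] yaw 1.46 tilt -1.0 open 0.061668603575661084 F [-0.3 -0.6 -0.2] t 4.0167
 -> shift [390. -32. -17.] turn -0.048
```

```bash
python3 -m creep '[[255,20,0,-15,0],[255,55,-5,-17,0],[255,95,-8,-17,0],[255,135,-12,-17,0],[255,175,-16,-17,-0.02],[255,215,-20,-17,-0.02],[255,255,-24,-17,-0.03],[255,295,-26,-17,-0.04],[255,335,-30,-17,-0.05],[255,370,-32,-17,-0.05],[255,390,-32,-17,-0.05],[255,390,-32,-17,-0.05]]'; python3 -m creep '[[255,0,0,30,0],[255,0,0,60,0],[255,0,0,60,0],[255,0,0,60,0]]'; python3 go.py .4194 .2283 .033 1.508;  python3 - <<'E'
from h import *
snap("3")
a=cv2.imread("pics/side3.png")[120:260,170:350]; b=cv2.imread("pics/top3.png")[170:290,180:330]
cv2.imwrite("pics/v3.png",np.hstack([cv2.resize(a,(400,311)),cv2.resize(b,(389,311))]))
m=masks("kit_center")
E
```

```text
t: 5.02
tool_pos: [0.4169, 0.2315, 0.1461]
tool_rot: [-2.281, -2.156, 0.004]
contact_force: [-0.5, -1.1, -0.0]
opening: 0.0616
t: 5.35
tool_pos: [0.4158, 0.2273, 0.0852]
tool_rot: [-2.287, -2.15, 0.011]
contact_force: [-0.2, -0.5, 0.6]
opening: 0.0617
pos [0.4158 0.2273 0.0852] yaw 1.509 tilt -1.0 open 0.06172523440379134 F [-0.2 -0.5  0.6] t 5.35
 -> shift [ 1.  4. 52.] turn 0.001
kit_center side 0.84 [228.0, 156.0, 24.0, 27.0]
kit_center side 0.56 [363.0, 270.0, 53.0, 34.0]
kit_center top 0.87 [248.0, 229.0, 23.0, 30.0]
kit_center top 0.64 [383.0, 120.0, 38.0, 39.0]
```

View pics/v3.png

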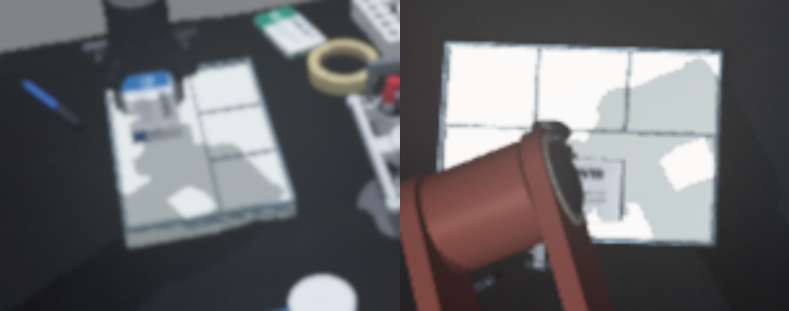

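The carton hangs between the fingers over the front place: side crop (150,105), and its right end shows at (600,190) in the top crop. I'll lower and release with a small opening.

```bash
python3 -m creep '[[255,1,4,25,0],[255,1,4,45,0],[255,1,4,53,0],[255,1,4,57,0],[255,1,4,57,0],[255,1,4,57,0]]'; python3 go.py .4194 .2283 .028 1.508; python3 -m creep '[[55,0,0,0,0],[45,0,0,0,0],[45,0,0,0,0],[45,0,0,0,0]]'; python3 go.py .4194 .2283 .028 1.508
```

```text
t: 6.05
tool_pos: [0.4234, 0.2296, 0.0325]
tool_rot: [2.288, 2.152, 0.003]
contact_force: [0.7, -0.6, -0.5]
opening: 0.0618
pos [0.4234 0.2296 0.0325] yaw 1.51 tilt -1.0 open 0.06176731706507453 F [ 0.7 -0.6 -0.5] t 6.05
 -> shift [-2. -4.  5.] turn 0.002
t: 6.38
tool_pos: [0.4229, 0.2295, 0.032]
tool_rot: [2.288, 2.152, 0.002]
contact_force: [-0.7, 0.6, 0.4]
opening: 0.0702
pos [0.4229 0.2295 0.032 ] yaw 1.51 tilt -1.0 open 0.0701855548832303 F [-0.7  0.6  0.4] t 6.3833
 -> shift [-1. -3.  4.] turn 0.002
```

```bash
python3 -m creep '[[45,0,0,-10,0],[45,0,0,-40,0],[0,0,0,-80,0],[0,0,0,-115,0],[0,0,0,-115,0],[0,0,0,-115,0],[0,0,0,-115,0]]'; python3 go.py .411 -.313 .15 1.458; python3 - <<'E'
from h import *
from go import tray
snap("4")
p=tray(-.044,0)
m=masks("kit_center",[*p,.04])
for n in m: print(n,fit({n:m[n]},KIT(.026),[*p,-.06]))
E
```

```text
t: 6.97
tool_pos: [0.4224, 0.2293, 0.1466]
tool_rot: [2.288, 2.153, 0.001]
contact_force: [-0.1, -0.0, -0.6]
opening: 0.0853
pos [0.4224 0.2293 0.1466] yaw 1.51 tilt -1.0 open 0.08530858778157976 F [-0.1 -0.  -0.6] t 6.9667
 -> shift [-542.   22.   -4.] turn 0.052
kit_center side 0.77 [231.0, 168.0, 26.0, 28.0]
kit_center side 0.56 [363.0, 270.0, 55.0, 33.0]
kit_center top 0.73 [241.0, 228.0, 29.0, 23.0]
kit_center top 0.66 [379.0, 120.0, 42.0, 42.0]
side (array([ 0.42430358,  0.23453995, -0.04836994]), np.float64(0.07761828814460393))
top (array([ 0.42196229,  0.21461541, -0.01445505]), np.float64(0.688630174291939))
```

```bash
python3 -m creep '[[0,-25,0,-4,0],[0,-60,2,-4,0],[0,-100,4,-4,0],[0,-140,6,-4,0],[0,-180,8,-4,0.01],[0,-220,9,-4,0.02],[0,-260,10,-4,0.02],[0,-300,12,-4,0.03],[0,-340,14,-4,0.03],[0,-380,16,-4,0.04],[0,-420,18,-4,0.04],[0,-460,20,-4,0.05]]';python3 -m creep '[[0,-40,2,20,0],[0,-75,2,40,0],[0,-82,2,60,0],[0,-82,2,60,0],[0,-82,2,60,0],[0,-82,2,60,0],[0,-82,2,60,0]]'; python3 go.py .411 -.313 .0233 1.458;python3 - <<'E'
from h import *
snap("5")
m=masks("timer_center",[.411,-.313,.03])
for n in m: print(n,fit({n:m[n]},TIMER(B),[.411,-.313,-.11]))
masks("kit_center")
m=masks("kit_center",[.421,.23,.035])
for n in m: print(n,fit({n:m[n]},KIT(.026),[.421,.23,-.06]))
E
```

```text
t: 8.17
tool_pos: [0.4134, -0.2327, 0.1491]
tool_rot: [-2.341, -2.093, 0.0]
contact_force: [-0.3, 0.5, 0.1]
opening: 0.0857
t: 8.75
tool_pos: [0.4081, -0.3122, 0.0914]
tool_rot: [2.339, 2.095, 0.0]
contact_force: [0.1, -0.2, 0.0]
opening: 0.0855
pos [ 0.4081 -0.3122  0.0914] yaw 1.461 tilt -1.0 open 0.085514589727645 F [ 0.1 -0.2  0. ] t 8.75
 -> shift [-0.  3. 68.] turn 0.003
timer_center side 0.71 [269.0, 334.0, 35.0, 36.0]
timer_center top 0.77 [429.0, 229.0, 28.0, 22.0]
side (array([ 0.41168325, -0.3085028 , -0.11641311]), np.float64(0.15407693131897568))
top (array([ 0.41128983, -0.31128077, -0.0154157 ]), np.float64(0.19885888781742203))
kit_center side 0.97 [364.0, 266.0, 54.0, 36.0]
kit_center top 0.7 [228.0, 229.0, 43.0, 24.0]
kit_center top 0.65 [382.0, 120.0, 41.0, 39.0]
kit_center side 0.97 [364.0, 266.0, 54.0, 36.0]
kit_center top 0.7 [228.0, 229.0, 43.0, 24.0]
kit_center top 0.65 [382.0, 120.0, 41.0, 39.0]
top (array([ 0.4219728 ,  0.2255343 , -0.01883019]), np.float64(0.07574501166105209))
```

```bash
python3 -m creep '[[0,0,3,30,0],[0,0,3,55,0],[0,0,3,64,0],[0,0,3,68,0],[0,0,3,68,0],[0,0,3,68,0],[255,0,3,68,0],[255,0,3,68,0],[255,0,3,68,0],[255,0,3,68,0],[255,0,3,68,0],[255,0,3,68,0]]' 30; python3 go.py .4227 .2293 .15 1.51;python3 -m creep '[[255,0,0,-15,0],[255,0,0,-50,0],[255,0,0,-90,0],[255,0,0,-125,0],[255,0,0,-125,0],[255,0,0,-125,0],[255,0,0,-125,0]]'; python3 go.py .4227 .2293 .15 1.51
```

```text
t: 10.15
tool_pos: [0.4112, -0.314, 0.0239]
tool_rot: [2.339, 2.093, 0.0]
contact_force: [-0.6, 1.4, 5.7]
opening: 0.057
pos [ 0.4112 -0.314   0.0239] yaw 1.46 tilt -1.0 open 0.05704783818306174 F [-0.6  1.4  5.7] t 10.15
 -> shift [ 541.  -49. -127.] turn -0.05
t: 10.73
tool_pos: [0.41, -0.3127, 0.1467]
tool_rot: [-2.341, -2.094, 0.0]
contact_force: [-0.2, 0.6, -1.8]
opening: 0.0567
pos [ 0.41   -0.3127  0.1467] yaw 1.46 tilt -1.0 open 0.05669528002062981 F [-0.2  0.6 -1.8] t 10.7333
 -> shift [540. -47.  -3.] turn -0.05
```

```bash
python3 -m creep '[[255,25,-2,-3,0],[255,65,-5,-3,0],[255,105,-9,-3,0],[255,145,-13,-3,0],[255,185,-16,-3,-0.01],[255,225,-20,-3,-0.02],[255,265,-23,-3,-0.02],[255,305,-27,-3,-0.03],[255,345,-30,-3,-0.03],[255,385,-34,-3,-0.04],[255,425,-37,-3,-0.04],[255,465,-40,-3,-0.05]]';python3 -m creep '[[255,35,-3,0,0],[255,65,-5,0,0],[255,75,-7,20,0],[255,75,-7,50,0],[255,75,-7,70,0],[255,75,-7,70,0],[255,75,-7,70,0],[255,75,-7,70,0]]'; python3 go.py .4227 .2293 .051 1.51
```

```text
t: 11.73
tool_pos: [0.4201, 0.1553, 0.1478]
tool_rot: [-2.286, -2.152, 0.005]
contact_force: [0.8, -0.5, -1.1]
opening: 0.0569
t: 12.4
tool_pos: [0.4196, 0.2286, 0.0803]
tool_rot: [-2.288, -2.152, 0.001]
contact_force: [0.3, 0.3, 0.4]
opening: 0.0571
pos [0.4196 0.2286 0.0803] yaw 1.509 tilt -1.0 open 0.0570781294649351 F [0.3 0.3 0.4] t 12.4
 -> shift [ 1.  3. 29.] turn -0.001
```

```bash
python3 -m creep '[[255,1,3,15,0],[255,1,3,25,0],[255,1,3,29,0],[255,1,3,29,0],[255,1,3,29,0],[255,1,3,29,0]]'; python3 go.py .4227 .2293 .051 1.51; python3 -m creep '[[65,0,0,0,0],[55,0,0,0,0],[55,0,0,0,0],[55,0,0,0,0],[55,0,0,-10,0],[55,0,0,-40,0],[0,0,0,-80,0],[0,0,0,-110,0],[0,0,0,-110,0],[0,0,0,-110,0]]'; python3 go.py .5305 -.3415 .16 1.46
```

```text
t: 12.9
tool_pos: [0.4232, 0.2297, 0.0521]
tool_rot: [2.288, 2.152, 0.002]
contact_force: [0.1, 0.7, -0.2]
opening: 0.0571
pos [0.4232 0.2297 0.0521] yaw 1.51 tilt -1.0 open 0.057092971641969935 F [ 0.1  0.7 -0.2] t 12.9
 -> shift [-0. -0.  1.] turn -0.0
t: 13.73
tool_pos: [0.4244, 0.2303, 0.1649]
tool_rot: [2.286, 2.151, 0.009]
contact_force: [-0.3, 0.2, -0.6]
opening: 0.0853
pos [0.4244 0.2303 0.1649] yaw 1.51 tilt -1.0 open 0.08533224093686466 F [-0.3  0.2 -0.6] t 13.7333
 -> shift [-564.  141.    4.] turn 0.05
```

```bash
python3 -m creep '[[0,-30,8,4,0],[0,-70,18,4,0],[0,-110,28,4,0],[0,-150,38,4,0.01],[0,-188,47,4,0.02],[0,-226,57,4,0.02],[0,-264,66,4,0.03],[0,-302,76,4,0.03],[0,-340,85,4,0.04],[0,-378,95,4,0.04],[0,-416,104,4,0.05],[0,-454,114,4,0.05]]';python3 -m creep '[[0,-38,10,0,0],[0,-76,19,0,0],[0,-102,25,0,0],[0,-110,27,10,0],[0,-110,27,30,0],[0,-110,27,30,0],[0,-110,27,30,0],[0,-110,27,30,0]]'; python3 go.py .531 -.341 .062 1.46; python3 - <<'E'
from h import *
snap("6")
p=[.4227,.2293,.056]
for l,S,z,P in(("timer_center",TIMER,.047,p),("kit_center",KIT,.026,p),("cup_center",CUP,B,[.531,-.341,.06])):
    m=masks(l,P)
    for n in m: print(n,fit({n:m[n]},S(z),[*P[:2],-.06]))
a=cv2.imread("pics/side6.png")[120:380,200:400]; b=cv2.imread("pics/top6.png")[100:270,180:500]
cv2.imwrite("pics/v6.png",np.hstack([cv2.resize(a,(277,360)),cv2.resize(b,(520,276)) if 0 else cv2.copyMakeBorder(cv2.resize(b,(520,276)),0,84,0,0,0)]))
E
```

```text
t: 14.73
tool_pos: [0.5076, -0.2319, 0.1554]
tool_rot: [-2.34, -2.092, 0.001]
contact_force: [1.2, 0.1, -0.2]
opening: 0.0856
t: 15.4
tool_pos: [0.5231, -0.3416, 0.1266]
tool_rot: [-2.339, -2.095, 0.0]
contact_force: [0.9, -0.1, 1.0]
opening: 0.0851
pos [ 0.5231 -0.3416  0.1266] yaw 1.461 tilt -1.0 open 0.0851080736655842 F [ 0.9 -0.1  1. ] t 15.4
 -> shift [ 1.  8. 65.] turn 0.001
timer_center top 0.58 [231.0, 228.0, 28.0, 25.0]
top (array([ 0.4219034 ,  0.22745073, -0.03011   ]), np.float64(0.07309655937846837))
kit_center side 0.6 [376.0, 271.0, 41.0, 33.0]
kit_center top 0.82 [380.0, 122.0, 41.0, 37.0]
kit_center top 0.81 [226.0, 227.0, 43.0, 24.0]
kit_center top 0.71 [230.0, 232.0, 28.0, 22.0]
top (array([ 0.42099428,  0.22600466, -0.02857527]), np.float64(1.7494184114323694))
cup_center side 0.74 [333.0, 319.0, 36.0, 46.0]
cup_center top 0.65 [442.0, 184.0, 29.0, 23.0]
cup_center top 0.39 [275.0, 113.0, 73.0, 50.0]
side (array([ 0.53323635, -0.3391982 ,  0.04205476]), np.float64(0.11378967298867175))
top (array([ 0.53071204, -0.34346122,  0.02081376]), np.float64(0.2979471240551015))
```

View pics/v6.png

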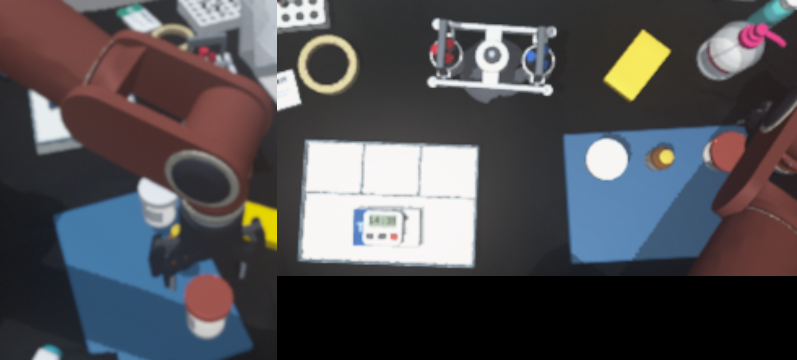

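The timer sits centred on the carton at crop (382,228). The fingers straddle the orange cup. I'll correct 8 mm and descend.

```bash
python3 -m creep '[[0,1,8,0,0],[0,1,8,10,0],[0,1,8,35,0],[0,1,8,55,0],[0,1,8,64,0],[0,1,8,64,0],[0,1,8,64,0],[255,1,8,64,0],[255,1,8,64,0],[255,1,8,64,0],[255,1,8,64,0],[255,1,8,64,0]]' 30; python3 go.py .531 -.341 .062 1.46;python3 -m creep '[[255,0,0,0,0],[255,0,0,-15,0],[255,0,0,-50,0],[255,0,0,-90,0],[255,0,0,-105,0],[255,0,0,-105,0],[255,0,0,-105,0],[255,0,0,-105,0]]'; python3 go.py .5269 .3197 .165 1.508
```

```text
t: 16.8
tool_pos: [0.5326, -0.3437, 0.0654]
tool_rot: [2.339, 2.092, 0.001]
contact_force: [-0.2, 0.4, 6.8]
opening: 0.0643
pos [ 0.5326 -0.3437  0.0654] yaw 1.46 tilt -1.0 open 0.06429135207066507 F [-0.2  0.4  6.8] t 16.8
 -> shift [ 2. -2.  3.] turn -0.0
t: 17.47
tool_pos: [0.5307, -0.342, 0.1667]
tool_rot: [-2.339, -2.093, 0.001]
contact_force: [-1.1, -1.2, -0.3]
opening: 0.0642
pos [ 0.5307 -0.342   0.1667] yaw 1.46 tilt -1.0 open 0.0642336109149429 F [-1.1 -1.2 -0.3] t 17.4667
 -> shift [657. -77.   3.] turn -0.048
```

```bash
python3 -m creep '[[255,10,0,-15,0],[255,40,-4,-28,0],[255,78,-9,-28,0],[255,116,-13,-28,0],[255,154,-18,-28,-0.01],[255,192,-22,-28,-0.01],[255,230,-27,-28,-0.02],[255,268,-31,-28,-0.02],[255,306,-36,-28,-0.03],[255,344,-40,-28,-0.03],[255,382,-45,-28,-0.03],[255,420,-49,-28,-0.04]]';python3 -m creep '[[255,38,-4,0,0],[255,76,-9,0,0],[255,114,-13,0,0],[255,152,-18,0,0],[255,190,-22,0,-0.01],[255,220,-26,0,-0.01],[255,237,-28,0,-0.01],[255,238,-28,20,-0.01],[255,238,-28,60,-0.01],[255,238,-28,90,-0.01],[255,238,-28,90,-0.01],[255,238,-28,90,-0.01]]'; python3 -m creep '[[255,0,0,0,0],[255,0,0,0,0]]'; python3 go.py .5272 .3210 .073 1.508; python3 - <<'E'
from h import *
snap("7")
a=cv2.imread("pics/side7.png")[90:270,170:400]; b=cv2.imread("pics/top7.png")[100:270,180:340]
cv2.imwrite("pics/v7.png",np.hstack([cv2.resize(a,(400,313)),cv2.resize(b,(295,313))]))
E
```

```text
t: 18.47
tool_pos: [0.5278, 0.0825, 0.1956]
tool_rot: [-2.297, -2.14, 0.002]
contact_force: [0.9, 0.7, 0.2]
opening: 0.0646
t: 19.47
tool_pos: [0.5158, 0.3189, 0.1036]
tool_rot: [-2.286, -2.151, 0.01]
contact_force: [1.2, 0.2, 0.1]
opening: 0.0646
t: 19.63
tool_pos: [0.5199, 0.3203, 0.1094]
tool_rot: [2.287, 2.152, 0.007]
contact_force: [-0.7, -0.0, -0.4]
opening: 0.0648
pos [0.5199 0.3203 0.1094] yaw 1.51 tilt -1.0 open 0.06481419746224133 F [-0.7 -0.  -0.4] t 19.6333
 -> shift [ 1.  7. 36.] turn 0.002
```

View pics/v7.png

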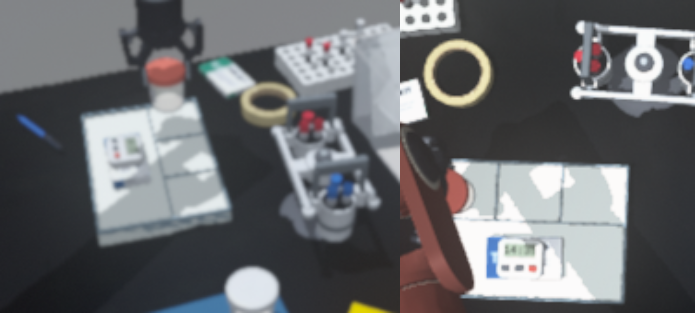

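The cup is upright over the back-left place. I'll lower and release.

```bash
python3 -m creep '[[255,1,5,15,0],[255,1,5,28,0],[255,1,5,35,0],[255,1,5,37,0],[255,1,5,37,0],[255,1,5,37,0],[255,1,5,37,0]]'; python3 go.py .5272 .3210 .0715 1.508
```

```text
t: 20.32
tool_pos: [0.5229, 0.3205, 0.07]
tool_rot: [-2.287, -2.152, 0.001]
contact_force: [-3.1, -0.0, 4.7]
opening: 0.0646
pos [0.5229 0.3205 0.07  ] yaw 1.51 tilt -1.0 open 0.06457545774075513 F [-3.1 -0.   4.7] t 20.3167
 -> shift [ 1.  4. -2.] turn 0.002
```

```bash
python3 -m creep '[[35,0,0,0,0],[25,0,0,0,0],[25,0,0,0,0],[25,0,0,0,0],[25,0,0,-15,0],[0,0,0,-50,0],[0,0,0,-85,0],[0,0,0,-105,0],[0,0,0,-105,0],[0,0,0,-105,0]]'; python3 go.py .525 -.2346 .175 1.46
```

```text
t: 21.15
tool_pos: [0.5244, 0.3206, 0.1762]
tool_rot: [2.287, 2.152, 0.006]
contact_force: [-0.3, -0.3, -1.1]
opening: 0.0858
pos [0.5244 0.3206 0.1762] yaw 1.51 tilt -1.0 open 0.0857883897186715 F [-0.3 -0.3 -1.1] t 21.15
 -> shift [-554.   35.    0.] turn 0.05
```

```bash
python3 -m creep '[[0,-30,2,0,0],[0,-70,5,0,0],[0,-110,7,0,0],[0,-150,10,0,0],[0,-190,12,0,0.01],[0,-230,15,0,0.02],[0,-270,17,0,0.02],[0,-310,20,0,0.03],[0,-350,22,0,0.03],[0,-390,25,0,0.04],[0,-430,27,0,0.04],[0,-470,30,0,0.05]]';python3 -m creep '[[0,-40,2,0,0],[0,-75,4,0,0],[0,-83,5,0,0],[0,-83,5,10,0],[0,-83,5,20,0],[0,-83,5,20,0],[0,-83,5,20,0],[0,-83,5,20,0],[0,-83,5,20,0]]'; python3 go.py .525 -.2346 .04 1.46; python3 - <<'E'
from h import *
from go import tray
snap("8")
P=[*tray(.0575,.098),.06]
for l,S,z,P in(("cup_center",CUP,.026,P),("stain_center",STAIN,B,[.525,-.2346,.06])):
    m=masks(l,P)
    for n in m: print(n,fit({n:m[n]},S(z),[*P[:2],-.06],False))
E
```

```text
t: 22.15
tool_pos: [0.523, -0.1522, 0.1718]
tool_rot: [-2.339, -2.092, 0.002]
contact_force: [0.9, 0.3, -0.1]
opening: 0.0857
t: 22.9
tool_pos: [0.5208, -0.2327, 0.1545]
tool_rot: [2.339, 2.097, 0.0]
contact_force: [-0.0, 1.4, 0.9]
opening: 0.0857
pos [ 0.5208 -0.2327  0.1545] yaw 1.462 tilt -1.0 open 0.08565081756023543 F [-0.   1.4  0.9] t 22.9
 -> shift [ -1.   4. 115.] turn 0.002
cup_center top 0.62 [194.0, 193.0, 32.0, 27.0]
top (array([ 0.52080577,  0.32039094, -0.06      ]), np.float64(0.0526491447642887))
stain_center side 0.61 [319.0, 279.0, 18.0, 36.0]
stain_center side 0.47 [227.0, 167.0, 24.0, 17.0]
stain_center top 0.65 [406.0, 193.0, 14.0, 13.0]
side (array([ 0.52677562, -0.2320553 , -0.06      ]), np.float64(0.06847915636842972))
top (array([ 0.52525553, -0.23267176, -0.06      ]), np.float64(0.6880796763149705))
```

```bash
python3 -m creep '[[0,-1,3,15,0],[0,-1,3,50,0],[0,-1,3,85,0],[0,-1,3,105,0],[0,-1,3,114,0],[0,-1,3,114,0],[0,-1,3,114,0],[0,-1,3,114,0]]'; python3 -m creep '[[255,0,0,0,0],[255,0,0,0,0],[255,0,0,0,0],[255,0,0,0,0],[255,0,0,0,0],[255,0,0,0,0],[255,0,0,0,0],[255,0,0,0,0]]' 30; python3 go.py .525 -.2346 .04 1.46
```

```text
t: 23.87
tool_pos: [0.5248, -0.236, 0.0426]
tool_rot: [2.339, 2.092, 0.002]
contact_force: [-1.0, 0.1, 0.4]
opening: 0.085
t: 24.53
tool_pos: [0.5237, -0.2354, 0.0412]
tool_rot: [2.341, 2.094, 0.0]
contact_force: [-1.0, 1.2, 5.8]
opening: 0.0354
pos [ 0.5237 -0.2354  0.0412] yaw 1.46 tilt -1.0 open 0.035440544167130626 F [-1.   1.2  5.8] t 24.5333
 -> shift [1. 1. 1.] turn -0.0
```

```bash
python3 -m creep '[[255,0,0,-15,0],[255,0,0,-50,0],[255,0,0,-90,0],[255,20,0,-125,0],[255,55,-2,-125,0],[255,95,-5,-125,0],[255,135,-7,-125,0],[255,175,-10,-125,-0.01],[255,215,-14,-125,-0.02],[255,255,-18,-125,-0.02],[255,295,-22,-125,-0.03],[255,335,-26,-125,-0.03]]'; python3 go.py .521 .2235 .165 1.508
```

```text
t: 25.53
tool_pos: [0.5337, 0.1026, 0.1645]
tool_rot: [-2.309, -2.13, 0.001]
contact_force: [0.3, 0.5, -0.6]
opening: 0.0357
pos [0.5337 0.1026 0.1645] yaw 1.49 tilt -1.0 open 0.03566336264530017 F [ 0.3  0.5 -0.6] t 25.5333
 -> shift [119. -22.  -0.] turn -0.018
```

```bash
python3 -m creep '[[255,38,-7,0,-0.01],[255,76,-14,0,-0.02],[255,108,-20,0,-0.02],[255,120,-22,0,-0.02],[255,120,-22,20,-0.02],[255,120,-22,55,-0.02],[255,120,-22,90,-0.02],[255,120,-22,100,-0.02],[255,120,-22,100,-0.02],[255,120,-22,100,-0.02],[255,120,-22,100,-0.02]]'; python3 go.py .521 .2235 .0465 1.508;  python3 - <<'E'
from h import *
snap("9")
a=cv2.imread("pics/side9.png")[90:270,170:400]; b=cv2.imread("pics/top9.png")[100:270,180:340]
cv2.imwrite("pics/v9.png",np.hstack([cv2.resize(a,(400,313)),cv2.resize(b,(295,313))]))
E
```

```text
t: 26.45
tool_pos: [0.5241, 0.2223, 0.0677]
tool_rot: [2.287, 2.151, 0.005]
contact_force: [0.0, 0.0, -0.6]
opening: 0.0354
pos [0.5241 0.2223 0.0677] yaw 1.509 tilt -1.0 open 0.03543829072674085 F [ 0.   0.  -0.6] t 26.45
 -> shift [ 1. -3. 21.] turn 0.001
```

View pics/v9.png

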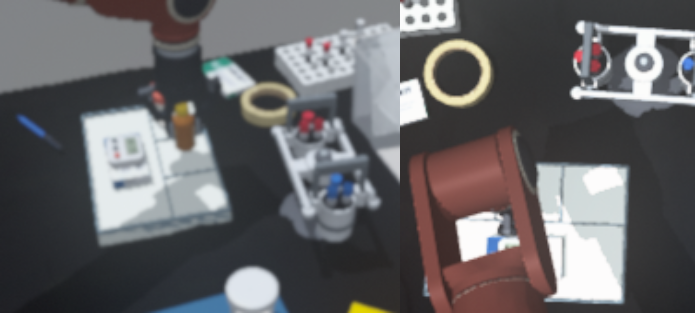

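The bottle is upright over the middle place, at side crop (184,125). I'll lower and release.

```bash
python3 -m creep '[[255,1,-2,10,0],[255,1,-2,18,0],[255,1,-2,22,0],[255,1,-2,22,0],[255,1,-2,22,0],[255,1,-2,22,0]]'; python3 go.py .521 .2235 .0465 1.508
```

```text
t: 27.05
tool_pos: [0.5212, 0.2234, 0.0459]
tool_rot: [2.287, 2.153, 0.0]
contact_force: [-4.4, -2.0, 14.3]
opening: 0.0354
pos [0.5212 0.2234 0.0459] yaw 1.51 tilt -1.0 open 0.03540278347766109 F [-4.4 -2.  14.3] t 27.05
 -> shift [ 0. -0. -1.] turn 0.002
```

```bash
python3 -m creep '[[90,0,0,0,0],[75,0,0,0,0],[75,0,0,0,0],[75,0,0,-5,0],[75,0,0,-40,0],[75,0,0,-80,0],[0,0,0,-120,0],[0,0,0,-155,0],[0,0,0,-175,0],[0,0,0,-175,0],[0,0,0,-175,0]]'; python3 go.py .7008 .114 .22 3.04; python3 - <<'E'
from h import *
from go import tray
snap("10")
P=[*tray(.0575,0),.06]
m=masks("stain_center",P)
for n in m: print(n,fit({n:m[n]},STAIN(.026),[*P[:2],-.06],False))
E
```

```text
t: 27.97
tool_pos: [0.5212, 0.2234, 0.2202]
tool_rot: [2.287, 2.152, 0.005]
contact_force: [-0.5, 0.3, -0.5]
opening: 0.0855
pos [0.5212 0.2234 0.2202] yaw 1.51 tilt -1.0 open 0.08547126684535761 F [-0.5  0.3 -0.5] t 27.9667
 -> shift [-98. 186.   1.] turn -1.53
stain_center side 0.69 [255.0, 132.0, 24.0, 31.0]
stain_center side 0.6 [268.0, 152.0, 16.0, 31.0]
stain_center top 0.64 [241.0, 196.0, 14.0, 17.0]
side (array([ 0.51393155,  0.33114475, -0.06      ]), np.float64(0.4066266506602641))
top (array([ 0.51924188,  0.22059528, -0.06      ]), np.float64(0.1136437908496732))
```

```bash
python3 -m creep '[[0,-10,18,0,-0.12],[0,-22,40,0,-0.24],[0,-35,65,0,-0.36],[0,-46,88,0,-0.48],[0,-58,110,0,-0.6],[0,-70,132,0,-0.72],[0,-81,154,0,-0.84],[0,-92,175,0,-0.96],[0,-98,186,0,-1.08],[0,-98,186,0,-1.2],[0,-98,186,0,-1.32],[0,-98,186,0,-1.44]]';python3 -m creep '[[0,0,0,0,-0.09],[0,0,0,0,-0.09],[0,0,0,0,-0.09],[0,0,0,0,-0.09]]'; python3 go.py .7008 .114 .205 3.04; python3 - <<'E'
from h import *
snap("11")
a=cv2.imread("pics/side11.png")[80:240,270:430]
cv2.imwrite("pics/v11.png",cv2.resize(a,(560,560),interpolation=cv2.INTER_CUBIC))
o=ctrl.get_obs(); print(proj("side",[*o["tool_pos"][:2],.172]),proj("side",o["tool_pos"]),proj("side",[[.6628,.117,.182],[.7381,.109,.182]]))
E
```

```text
t: 29.17
tool_pos: [0.6995, 0.1136, 0.2155]
tool_rot: [-0.292, -3.124, 0.001]
contact_force: [0.0, -0.3, 0.0]
opening: 0.0857
t: 29.5
tool_pos: [0.6996, 0.114, 0.2171]
tool_rot: [-0.163, -3.136, 0.0]
contact_force: [-0.6, 0.1, -0.7]
opening: 0.0853
pos [0.6996 0.114  0.2171] yaw 3.038 tilt -1.0 open 0.08532785190978268 F [-0.6  0.1 -0.7] t 29.5
 -> shift [-1.  0. 12.] turn -0.002
[[347.36682776 149.21587877]] [[348.31074635 134.79144911]] [[333.90938919 148.11951759]
 [361.8037391  144.53950468]]
```

View pics/v11.png

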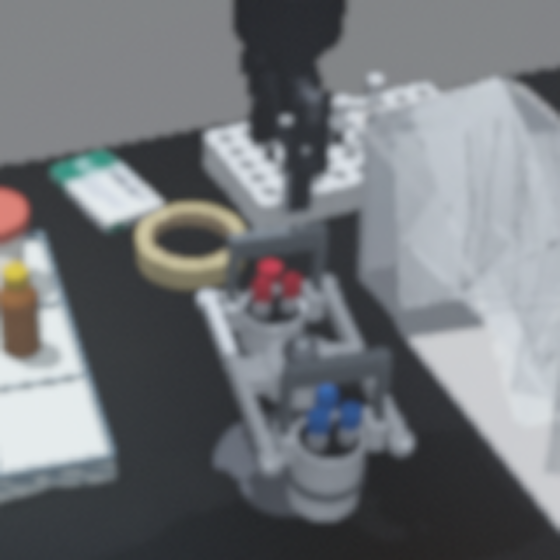

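The side crop shows the fingers above the red bucket's bar, straddling it. The bar ends at (232,235) and (326,222) agree with the prediction to about 2 px. I'll descend and grip.

```bash
python3 -m creep '[[0,-2,0,10,0],[0,-2,0,25,0],[0,-2,0,40,0],[0,-2,0,55,0],[0,-2,0,62,0],[0,-2,0,62,0],[0,-2,0,62,0],[0,-2,0,62,0]]'; python3 -m creep '[[120,0,0,0,0],[160,0,0,0,0],[200,0,0,0,0],[255,0,0,0,0],[255,0,0,0,0],[255,0,0,0,0],[255,0,0,0,0],[255,0,0,0,0],[255,0,0,0,0],[255,0,0,0,0]]' 60; python3 go.py .7015 .114 .155 3.04;  python3 - <<'E'
from h import *
snap("12")
a=cv2.imread("pics/side12.png")[80:240,270:430]
cv2.imwrite("pics/v12.png",cv2.resize(a,(480,480),interpolation=cv2.INTER_CUBIC))
E
```

```text
t: 30.27
tool_pos: [0.7025, 0.1139, 0.157]
tool_rot: [0.16, 3.136, 0.0]
contact_force: [0.3, -1.0, 0.0]
opening: 0.0854
t: 31.1
tool_pos: [0.7022, 0.1139, 0.1566]
tool_rot: [0.16, 3.137, 0.0]
contact_force: [-0.2, -0.1, 1.8]
opening: 0.0112
pos [0.7022 0.1139 0.1566] yaw 3.04 tilt -1.0 open 0.011152488626820278 F [-0.2 -0.1  1.8] t 31.1
 -> shift [1. 0. 2.] turn -0.0
```

View pics/v12.png

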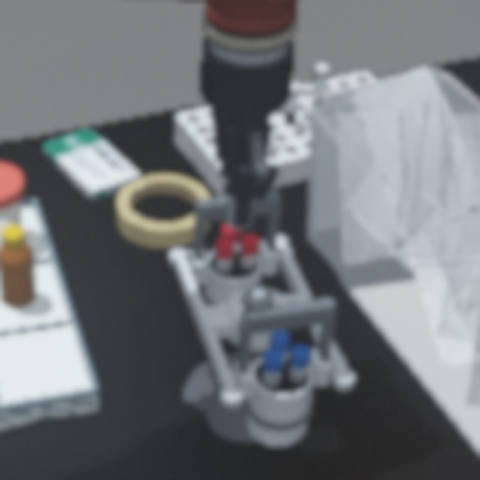

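The fingers have closed on the bar (opening 11 mm). I'll lift straight up.

```bash
python3 -m creep '[[255,0,0,-5,0],[255,0,0,-14,0],[255,0,0,-25,0],[255,0,0,-37,0],[255,0,0,-50,0],[255,0,0,-63,0],[255,0,0,-76,0],[255,0,0,-89,0],[255,0,0,-101,0],[255,0,0,-112,0],[255,0,0,-120,0],[255,0,0,-120,0]]'; python3 -m creep '[[255,0,0,0,0],[255,0,0,0,0],[255,0,0,0,0]]';  python3 go.py .5150 .1250 .275 3.079;  python3 - <<'E'
from h import *
snap("13")
a=cv2.imread("pics/side13.png")[40:240,240:440]
b=cv2.imread("pics/top13.png")[60:270,180:390]
cv2.imwrite("pics/v13.png",np.hstack([cv2.resize(x,(400,400),interpolation=cv2.INTER_CUBIC) for x in(a,b)]))
E
```

```text
t: 32.2
tool_pos: [0.703, 0.1139, 0.2795]
tool_rot: [0.16, 3.133, 0.001]
contact_force: [0.2, 0.6, -3.7]
opening: 0.0108
t: 32.45
tool_pos: [0.7015, 0.1138, 0.2747]
tool_rot: [-0.16, -3.135, 0.0]
contact_force: [-0.4, 0.3, -3.5]
opening: 0.0111
pos [0.7015 0.1138 0.2747] yaw 3.04 tilt -1.0 open 0.011056246208044455 F [-0.4  0.3 -3.5] t 32.45
 -> shift [187.  -8.   0.] turn -0.039
```

View pics/v13.png

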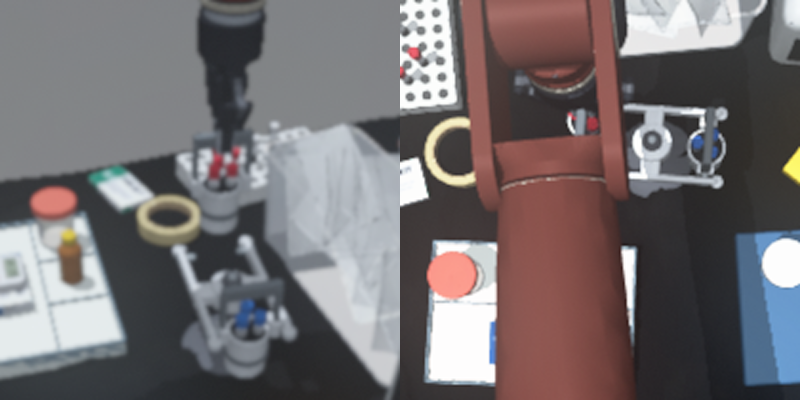

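The wrist reads −3.5 N, which matches the bucket's weight. It hangs upright and clear of the rotor. I'll carry it gently to the right place.

```bash
python3 -m creep '[[255,3,0,0,0],[255,10,0,0,0],[255,20,-1,0,0],[255,34,-1,0,0],[255,50,-2,0,-0.01],[255,68,-3,0,-0.01],[255,86,-4,0,-0.01],[255,104,-5,0,-0.02],[255,122,-6,0,-0.02],[255,138,-7,0,-0.03],[255,152,-7,0,-0.03],[255,164,-8,0,-0.04]]'; python3 -m creep '[[255,9,0,0,0],[255,16,0,0,0],[255,20,0,0,0],[255,22,0,0,0],[255,22,0,0,0],[255,22,0,5,0],[255,22,0,15,0],[255,22,0,28,0],[255,22,0,42,0],[255,22,0,56,0],[255,22,0,70,0],[255,22,0,80,0]]'; python3 -m creep '[[255,0,0,4,0],[255,0,0,6,0],[255,0,0,6,0],[255,0,0,6,0],[255,0,0,6,0],[255,0,0,6,0]]'; python3 go.py .515 .126 .143 3.079;  python3 - <<'E'
from h import *
snap("14")
a=cv2.imread("pics/side14.png")[60:260,200:400]
b=cv2.imread("pics/top14.png")[60:270,180:390]
cv2.imwrite("pics/v14.png",np.hstack([cv2.resize(x,(400,400),interpolation=cv2.INTER_CUBIC) for x in(a,b)]))
E
```

```text
t: 33.55
tool_pos: [0.5365, 0.1228, 0.2764]
tool_rot: [0.096, 3.14, 0.0]
contact_force: [-0.9, 0.7, -3.3]
opening: 0.0109
t: 34.55
tool_pos: [0.515, 0.1238, 0.193]
tool_rot: [-0.097, -3.136, 0.001]
contact_force: [-0.4, -0.4, -4.0]
opening: 0.0112
t: 35.05
tool_pos: [0.5167, 0.124, 0.1914]
tool_rot: [0.097, 3.138, 0.0]
contact_force: [0.3, 0.4, -3.7]
opening: 0.0104
pos [0.5167 0.124  0.1914] yaw 3.08 tilt -1.0 open 0.010421431225545291 F [ 0.3  0.4 -3.7] t 35.05
 -> shift [ 2.  2. 48.] turn 0.001
```

View pics/v14.png

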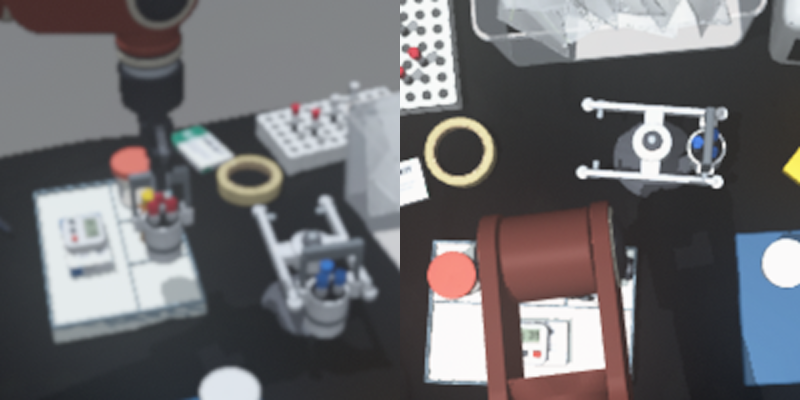

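The bucket is upright above the back-right place, at side crop (160,220). I'll lower it in small steps.

```bash
python3 -m creep '[[255,1,2,6,0],[255,1,2,16,0],[255,1,2,26,0],[255,1,2,36,0],[255,1,2,43,0],[255,1,2,48,0],[255,1,2,48,0],[255,1,2,48,0],[255,1,2,48,0]]';  python3 -m creep '[[255,0,0,2,0],[255,0,0,4,0],[255,0,0,4,0],[255,0,0,4,0],[255,0,0,4,0]]'; python3 go.py .515 .126 .139 3.079
```

```text
t: 35.9
tool_pos: [0.5157, 0.126, 0.1428]
tool_rot: [0.097, 3.139, 0.0]
contact_force: [0.7, -1.0, -4.0]
opening: 0.011
t: 36.32
tool_pos: [0.5156, 0.126, 0.1387]
tool_rot: [0.097, 3.139, 0.0]
contact_force: [0.3, -0.4, -2.7]
opening: 0.0109
pos [0.5156 0.126  0.1387] yaw 3.08 tilt -1.0 open 0.010945762290264493 F [ 0.3 -0.4 -2.7] t 36.3167
 -> shift [ 1. -0. -0.] turn 0.001
```

Contact is just starting: the force fell from −4.0 to −2.7 N. I'll go down another 1.5 mm, then open slowly and rise.

```bash
python3 -m creep '[[255,0,0,1,0],[255,0,0,1.5,0],[255,0,0,1.5,0],[255,0,0,1.5,0]]'; python3 -m creep '[[190,0,0,1.5,0],[170,0,0,1.5,0],[150,0,0,1.5,0],[130,0,0,1.5,0],[130,0,0,1.5,0],[130,0,0,1.5,0],[130,0,0,-6,0],[130,0,0,-20,0],[130,0,0,-40,0],[130,0,0,-75,0],[130,0,0,-110,0],[130,0,0,-110,0]]' 20; python3 go.py .45 -.1 .3 3.079
```

```text
t: 36.65
tool_pos: [0.516, 0.126, 0.1387]
tool_rot: [0.097, 3.139, 0.0]
contact_force: [-1.9, -0.0, 5.0]
opening: 0.0106
t: 37.65
tool_pos: [0.519, 0.1264, 0.2564]
tool_rot: [0.096, 3.126, 0.003]
contact_force: [1.2, 0.2, 1.5]
opening: 0.0422
pos [0.519  0.1264 0.2564] yaw 3.08 tilt -0.9999 open 0.042157346143862365 F [1.2 0.2 1.5] t 37.65
 -> shift [  54. -230.  -45.] turn 0.001
```

```bash
python3 -m creep '[[130,5,-20,-40,0],[130,12,-50,-45,0],[130,20,-90,-45,0],[130,30,-130,-45,0],[130,40,-170,-45,0],[130,50,-210,-45,0],[130,54,-250,-45,0],[130,54,-290,-45,0],[130,54,-330,-45,0],[130,54,-370,-45,0],[130,54,-370,-45,0],[130,54,-370,-45,0]]'; python3 - <<'E'
from h import *
from go import tray
snap("15")
m=masks("tray")
for n in m: print(n,"tray",fit({n:m[n]},TRAY,[.463,.226,-.06]))
ts={"top":(.4626,.2226,-.062),"side":(.4648,.2320,-.0648)}
for l,S,z,q in(("cup_center",CUP,.026,(.0575,.098)),("stain_center",STAIN,.026,(.0575,0)),("kit_center",KIT,.026,(-.044,0)),("timer_center",TIMER,.047,(-.044,0)),("red_bucket_bar",lambda z:rings([[(.05,z),(.053,z+.066)]])+[box(.076,.012,z+.118,z+.138)],.026,(.0575,-.098))):
    P=[*tray(*q),.06]; m=masks(l,P)
    for n in m:
        p,e=fit({n:m[n]},S(z),[*P[:2],-.06]); t=ts[n]; d=p[:2]-t[:2]; c,s=np.cos(t[2]),np.sin(t[2])
        print("  ",n,l,"tray frame",np.round([c*d[0]+s*d[1],-s*d[0]+c*d[1],p[2]-t[2]],4),round(e,3))
a=cv2.imread("pics/side15.png")[120:260,200:400]
b=cv2.imread("pics/top15.png")[100:270,180:390]
cv2.imwrite("pics/v15.png",np.hstack([cv2.resize(x,(400,300),interpolation=cv2.INTER_CUBIC) for x in(a,b)]))
E
```

```text
t: 38.65
tool_pos: [0.438, -0.2418, 0.292]
tool_rot: [-0.103, -3.14, -0.001]
contact_force: [1.2, 0.0, -0.4]
opening: 0.0415
tray side 0.58 [217.0, 153.0, 84.0, 79.0]
tray top 0.56 [196.0, 187.0, 110.0, 76.0]
side tray (array([ 0.46196587,  0.23353707, -0.03930081]), np.float64(1.233785204626263))
top tray (array([ 0.46264974,  0.22235853, -0.06680881]), np.float64(0.37715086701236067))
cup_center side 0.29 [238.0, 184.0, 18.0, 13.0]
cup_center top 0.78 [194.0, 191.0, 32.0, 28.0]
   top cup_center tray frame [0.0518 0.1002 0.0134] 0.058
stain_center top 0.73 [238.0, 200.0, 18.0, 12.0]
   top stain_center tray frame [0.0579 0.0016 0.0816] 0.156
kit_center side 0.69 [364.0, 266.0, 54.0, 37.0]
kit_center side 0.52 [236.0, 182.0, 22.0, 18.0]
kit_center top 0.65 [226.0, 229.0, 45.0, 23.0]
kit_center top 0.61 [380.0, 123.0, 42.0, 34.0]
   side kit_center tray frame [-0.0372 -0.0038 -0.0509] 1.346
   top kit_center tray frame [-0.0404  0.0007  0.0342] 1.4
timer_center side 0.81 [227.0, 167.0, 24.0, 17.0]
timer_center top 0.63 [231.0, 228.0, 29.0, 24.0]
   side timer_center tray frame [-0.0405  0.0017 -0.0377] 0.156
   top timer_center tray frame [-0.0423  0.0027  0.0524] 0.213
red_bucket_bar top 0.7 [270.0, 188.0, 25.0, 32.0]
   top red_bucket_bar tray frame [ 0.0585 -0.0949  0.0059] 0.138
```

View pics/v15.png

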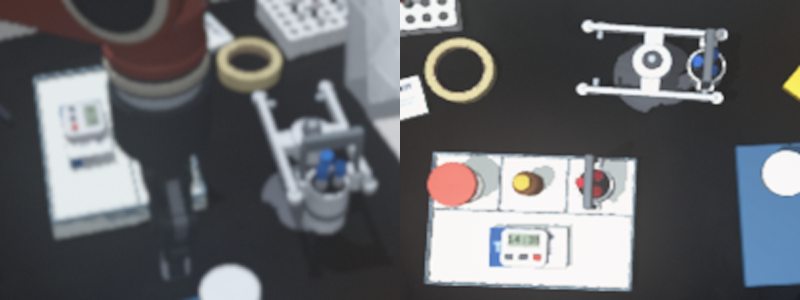

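In the final top view all five items stand in their places, and the fits are well inside tolerance. White cup and blue bucket haven't moved. Handing in.

```bash
python3 - <<'E'
from station import ctrl
print(ctrl.finish_job(), ctrl.get_obs()["t"])
E
```

```text
the job is handed in; nothing more can be done
the job is handed in; nothing more can be done
```

The tray is set out and the job is handed in, at about 40 s of the 144 s allowed. I moved the carton first, then the timer onto it, the orange-lidded cup, the stain bottle and the red-capped bucket. The bucket was lifted straight up 120 mm off the pivots, carried upright and lowered until the wrist force showed contact.

The last checks are positions in the tray frame, fitted from the top camera. The carton's are from the look before the timer covered it:

| Item | x (m) | y (m) | Target x, y (m) |
|---|---|---|---|
| Cup | 0.052 | 0.100 | 0.0575, 0.098 |
| Bottle | 0.058 | 0.002 | 0.0575, 0 |
| Red bucket | 0.0585 | -0.095 | 0.0575, -0.098 |
| Carton | -0.041 | 0.000 | -0.044, 0 |
| Timer | -0.042 | 0.003 | on the carton |

- **Timer and carton:** their centres are about 2–3 mm apart.
- **Left alone:** the white-lidded cup and the blue-capped bucket look unmoved in the final picture. I did not measure them again.
- **Gripper:** it is clear of everything.

These checks disagreed or fell short:
- **Camera offset:** the two cameras differ by about 5–9 mm in y, so I aimed at their mean. The gripper readings fitted that.
- **Last side view:** the arm hid much of the tray, so the cup, bottle and bucket were confirmed only from above. The final carton and side-camera tray fits were poor because things covered them. I did not measure heights or tilts after releasing.

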